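Open the safety jar for spent cells at the phone repair bench

TASK

Open the safety jar with the orange cap: push the cap down against its spring, twist it anticlockwise past the catch, lift it off and stand it upright in the shallow metal tray. Leave the blue cap on the other jar alone.

Things in the scene. Friction and masses are not known exactly. Their poses are not given: they have to be found in the camera images.
- orange_cap_grip (a point): Centre of the round ribbed grip of the loose orange cap: 32 mm across, 28 mm high; its top, with a white line along this point's x, is 14 mm above this point, the top of the orange disc (56 mm across, 6 mm thick) 14 mm below. A bare metal stem 28 mm across goes on to 38 mm below this point, with two lugs at its foot (44 mm over both, along x). About 120 g; it can stand on the stem.
- cell_jar: Jar with orange band, fixed; origin centre of underside. 68 mm across (foot 92), neck top at 100 mm; closed cap's grip point 128.5 mm up on the axis. Catch: press cap down 6 to 8 mm (4 to 8 N; bottoms at 8.5), keep pressed, turn anticlockwise from above 67 degrees (55 to 78 do, stop near 81), lift; free 20 mm up. Unpressed or clockwise it is blocked.
- tray: Shallow aluminium tray, fixed; outside 130 mm (x) by 150 mm (y), 14 mm high, walls and floor 4 to 5 mm thick, open on top; origin at the centre of its underside.
- blue_cap_grip (a point): Centre of the round grip of the blue cap on the other jar (same shapes and sizes as the orange one and its jar, with a blue band). To be left alone.
Mind the look-alikes: they are no part of the job. Of the things that look like the part that bears orange_cap_grip, the smaller one is meant. Of the things shaped like the tray, the aluminium one is meant.

How it is judged:
On the way, in this order (a step that is already met when the one before it is completed fails the run):
1. the orange cap is pressed down on its jar by at least 3.5 mm (z of orange_cap_grip in the frame of cell_jar below 0.125 m and horizontal distance between orange_cap_grip and cell_jar below 0.008 m), for 0.1 s.
2. the orange cap is lifted clear of the jar (z of orange_cap_grip in the frame of cell_jar above 0.15 m), for 0.1 s.
At the end, for the whole second after the job is handed in: The orange cap stands upright (within 11 degrees) on its stem on the tray's floor, its axis inside the tray's walls, released and at rest; the blue cap is still in place on its jar (moved less than 4 mm) (x of orange_cap_grip in the frame of tray between -0.058 and 0.058 m and y of orange_cap_grip in the frame of tray between -0.068 and 0.068 m and z of orange_cap_grip in the frame of tray below 0.052 m and angle between orange_cap_grip's own z axis and vertical below 0.2 rad and distance of blue_cap_grip from where it was at the start of the episode below 0.004 m); the robot touches nothing.
It fails at once if the blue cap is pressed or shifted by more than 4 mm (distance of blue_cap_grip from where it was at the start of the episode above 0.004 m).
It also fails if it takes over 43 s, if anything falls off the work surface, if the arm or the gripper's body presses on something with over 40 N, if the wrist force passes 120 N, or if a joint passes its speed limit or range.

ROBOT

A 6-joint arm with a two-finger parallel gripper is mounted at the origin on the work surface. World frame = base frame: x ahead of the robot, y to its left, z up, the work surface at z = 0. Lengths are in m, angles in rad, forces in N, time in s.
With the tool pointing down it reaches from about 0.375 to 0.9 m from the base axis. Payload 3.1 kg.
Tool frame: the origin (TCP) lies on the centre line of the jaws, within the pads' length; the fingertips stand 11 mm ahead of it and the grasp point (between the pads) lies 8 mm behind it; z points along the fingers, y is the line along which they close (so a half turn about z gives the same grasp; the last joint's range is limited). The gripper opens to 85 mm and grips with 20 to 120 N. Pads are 22 mm wide; open, the fingers measure 114 mm over their backs; the gripper's body (76 mm by 85 mm) begins 54 mm behind the grasp point. The pads swing forward as they close: fully open they stand 13 mm farther back than shut.
Start: joints at [0.943, 0.527, 1.433, -0, 1.181, -0.178], TCP at [0.272, 0.563, 0.242] pointing down, gripper open.
Joint ranges: [-3.08, 3.08], [-0.75, 2.2], [0.22, 2.44], [-1.43, 4.57], [0, 2.65], [-2.85, 2.85]. Speed limits (rad/s): [2.79, 2.79, 3.14, 3.14, 3.14, 3.14].

INTERFACE

Orientations are given as a unit quaternion [x, y, z, w].
In Python, from bench import ctrl, effector, viewer, order gives the robot as it stands. Calls block until the motion is done:
- ctrl.move_to(position, orientation): joint-space move of the TCP to a pose.
- ctrl.move_straight(position, ori=None, speed=0.15): straight line of the TCP; ori=None keeps the orientation; speed is the mean speed in m/s.
- ctrl.move_joints(angles): joint-space move.
- effector.ungrasp() and effector.clamp(grip_force=None): open the fingers fully, or close them until they stop; grip_force is the grip in N (None keeps the last).
- ctrl.hold(seconds).
- ctrl.inverse_kinematics(position, orientation): joint angles nearest the present ones, or None.
- viewer.grab_frame(name): name is "scene" or "side" or "wrist"; returns (picture, depth): 420x560x3 uint8, red, green, blue; 420x560 float32, m along the optical axis (not along the pixel's ray), 0 where there is no reading.
- viewer.camera_model(name): a dict with "mtx" (3x3 intrinsics, pixels), "extrinsics" (4x4, takes a point from camera to world coordinates). Camera axes: x right, y down, z forward; pixel columns grow to the right and rows downward; lengths in m; the calibration is good to about 2 mm. The wrist camera is an equidistant fisheye: a pixel r from the principal point sees the ray r / f radians off the axis. A picture is of the moment at which its call begins: read the wrist's pose just before it. camera_model takes no time and is no camera call; for the wrist camera it gives the pose at the moment of the call.
A pose or a line that the arm cannot do raises ctrl.Unreachable and nothing moves.
- order.sign_off(): hands the job in; it is judged then, once.
Readings, each from a call of its own:
- ctrl.current_time_s(): time.
- ctrl.current_qpos(): joint angles.
- ctrl.current_qd(): joint speeds.
- ctrl.current_tau(): joint torques, N m.
- ctrl.current_tool_pos(): TCP position.
- ctrl.current_orientation(): TCP orientation.
- ctrl.current_force(): force on the tool from outside, world axes, zero at the start.
- ctrl.current_moment(): the same for the moment, N m.
- ctrl.current_gripper_width(): opening from 0.0 (shut) to 1.0 (fully open).
- ctrl.current_gripper_force(): force on a finger pad.
Only numpy, scipy, OpenCV 4.12 (cv2) and the standard library are available. Lean on these libraries where they do the work, as an engineer would, in place of code of your own. Each camera call takes 0.05 s, during which the arm holds its last target. There are 200 camera calls.

## Working session

There is one attempt and no reset: what is moved stays moved. The work goes in short steps, each a Python script; the robot and the scene stay as the last script left them, time stands still between calls to the robot, and variables do not carry over. Pictures are saved under pics/ and viewed, at most 10 in all, crops included, and the job is handed in when it is done.

```bash
mkdir -p pics; ls; python3 - <<'E'
from bench import ctrl, viewer
import cv2, numpy as np
for n in ["scene","side"]:
    p,d=viewer.grab_frame(n); np.savez(f"pics/{n}.npz",p=p,d=d)
    cv2.imwrite(f"pics/{n}0.png",p[:,:,::-1])
    m=viewer.camera_model(n); print(n,np.round(m["mtx"],1).tolist(),np.round(m["extrinsics"],3).tolist(), (d>0).mean())
print(ctrl.current_time_s(), ctrl.current_orientation())
E
```

```text
pics
scene [[485.9, 0.0, 283.9], [0.0, 485.9, 210.4], [0.0, 0.0, 1.0]] [[0.601, 0.691, -0.401, 0.85], [0.799, -0.516, 0.309, -0.331], [0.006, -0.506, -0.863, 0.986], [0.0, 0.0, 0.0, 1.0]] 0.9960289115646258
side [[387.7, 0.0, 277.2], [0.0, 387.7, 202.9], [0.0, 0.0, 1.0]] [[0.802, -0.377, 0.463, 0.063], [-0.597, -0.524, 0.607, -0.508], [0.013, -0.764, -0.646, 0.62], [0.0, 0.0, 0.0, 1.0]] 0.9959906462585034
0.1 [ 2.23038825e-01  9.74809055e-01 -9.14725641e-04 -3.90811839e-04]
```

View pics/scene0.png

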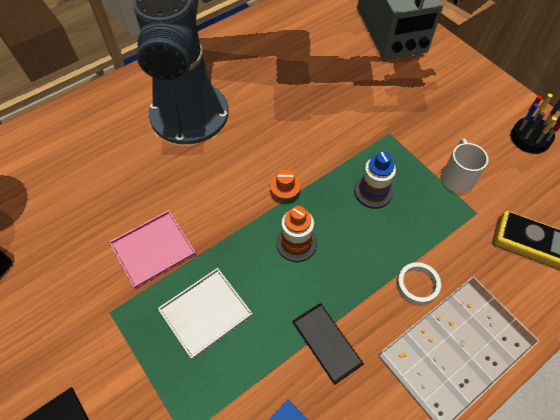

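View pics/side0.png

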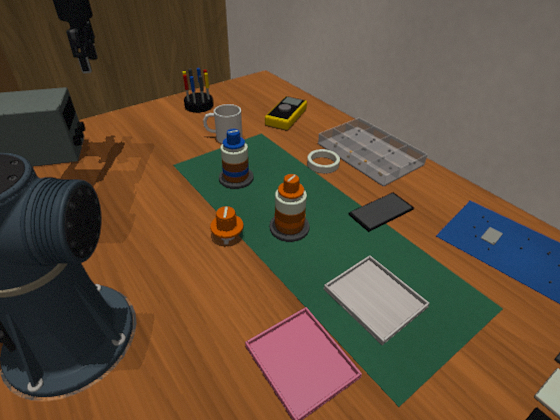

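The scene view shows an orange cap on the orange-banded jar at (298,215), a loose orange look-alike on the table at (286,183), and the blue cap at (381,162). There are two trays: aluminium at (205,312) and pink at (151,248). By the description I want the cap on the jar and the aluminium tray. Next I measure them and check in one crop.

```bash
cat > h.py <<'E'
import numpy as np, cv2
from bench import ctrl, effector, viewer, order
def cloud(n,d):
    m=viewer.camera_model(n); K=m["mtx"]; T=np.array(m["extrinsics"])
    v,u=np.mgrid[:d.shape[0],:d.shape[1]]
    P=np.stack([(u-K[0][2])/K[0][0]*d,(v-K[1][2])/K[1][1]*d,d],-1)
    return P@T[:3,:3].T+T[:3,3]
def circ(X):  # least-squares circle of xy points
    A=np.c_[2*X,np.ones(len(X))]; s=np.linalg.lstsq(A,(X**2).sum(1),rcond=None)[0]
    return s[:2],np.sqrt(s[2]+s[:2]@s[:2])
E
python3 - <<'E'
from h import *
for n,boxes in [("scene",dict(jar=(270,200,325,232),loose=(262,165,310,205),blue=(362,145,402,180))),("side",dict(jar=(275,168,310,200),loose=(205,200,248,247),blue=(220,125,250,152)))]:
    z=np.load(f"pics/{n}.npz"); p,d=z["p"],z["d"]; W=cloud(n,d)
    hsv=cv2.cvtColor(p,cv2.COLOR_RGB2HSV); H,S,V=cv2.split(hsv)
    om=(H<14)&(S>200)&(V>150); bm=(H>100)&(H<125)&(S>150)
    for k,(a,b,c,e) in boxes.items():
        M=np.zeros(d.shape,bool); M[b:e,a:c]=(bm if k=="blue" else om)[b:e,a:c]; M&=d>0
        X=W[M]; zt=np.percentile(X[:,2],99); 
        print(n,k,len(X),"ztop",zt.round(4))
        T=X[X[:,2]>zt-.004]; (c0,r),_,_=cv2.minAreaRect((T[:,:2]*1e4).astype(np.float32)); print("  top centre",np.round(np.array(c0)/1e4,4),"size",np.round(np.array(r)/1e4,4))
        # disc top
        D=X[abs(X[:,2]-(zt-.028))<.004]
        if len(D)>5:
            (c0,r),_,_=cv2.minAreaRect((D[:,:2]*1e4).astype(np.float32)); print("  disc centre",np.round(np.array(c0)/1e4,4),"size",np.round(np.array(r)/1e4,4))
        # white line in top
        L=np.zeros(d.shape,bool);L[b:e,a:c]=((S<110)&(V>150))[b:e,a:c]; L&=(abs(W[...,2]-zt)<.006)
        Y=W[L][:,:2]
        if len(Y)>4:
            w,vv=np.linalg.eigh(np.cov(Y.T)); print("  line n",len(Y),Y.mean(0).round(4),"dir deg",np.degrees(np.arctan2(vv[1,1],vv[0,1])).round(1),"len",np.ptp(Y@vv[:,1]).round(4))
    # trays: bright low-sat blob / pink
    for k,M in dict(alu=(S<60)&(V>150),pink=(H>150)&(H<178)&(S>60)).items():
        M=M&(W[...,2]<.025)&(W[...,2]>-.005)&(d>0)
        q,l,st,_=cv2.connectedComponentsWithStats(cv2.morphologyEx(M.astype(np.uint8),cv2.MORPH_CLOSE,np.ones((5,5))))
        for i in range(1,q):
            if st[i,4]>2000:
                Y=W[(l==i)&M]; R=cv2.minAreaRect((Y[:,:2]*1e4).astype(np.float32)); print(n,k,"box",st[i].tolist(),np.round(np.array(R[0])/1e4,4),np.round(np.array(R[1])/1e4,4),round(R[2],1),"z",np.percentile(Y[:,2],[5,50,95]).round(4))
a=cv2.imread("pics/scene0.png")[140:260,240:410]; b=cv2.imread("pics/side0.png")[120:240,190:330]
cv2.imwrite("pics/crop.png",np.hstack([cv2.resize(x,None,fx=2.5,fy=2.5,interpolation=2) for x in (a,b)]))
E
```

```text
scene jar 334 ztop 0.1461
  top centre 0.4786 size -0.0106
  disc centre 0.4799 size -0.011
  line n 25 [ 0.4782 -0.0083] dir deg -161.0 len 0.0247
scene loose 457 ztop 0.072
  top centre 0.3523 size 0.0531
  line n 30 [0.3515 0.0541] dir deg 52.4 len 0.0319
scene blue 410 ztop 0.1456
  top centre 0.4785 size 0.2225
  disc centre 0.4824 size 0.2183
  line n 24 [0.4788 0.2241] dir deg 161.9 len 0.0258
scene alu box [158, 268, 95, 90, 4431] [ 0.4904 -0.258 ] [0.1321 0.1532] 1.3 z [0.0015 0.0047 0.0144]
scene alu box [380, 283, 151, 137, 10865] [0.8591 0.0995] [0.1686 0.2628] 0.1 z [0.0018 0.005  0.0189]
scene pink box [109, 210, 87, 78, 3687] [ 0.2964 -0.2736] [0.1509 0.1325] 87.0 z [0.0019 0.0052 0.0145]
side jar 106 ztop 0.144
  top centre 0.478 size -0.0105
  disc centre 0.474 size -0.0147
  line n 17 [ 0.4774 -0.0113] dir deg -159.0 len 0.0227
side loose 153 ztop 0.0694
  top centre 0.3514 size 0.0512
  line n 28 [0.3507 0.0517] dir deg 51.6 len 0.0316
side blue 286 ztop 0.1443
  top centre 0.4763 size 0.2192
  disc centre 0.4754 size 0.2149
  line n 6 [0.48   0.2214] dir deg 171.6 len 0.0145
side alu box [325, 256, 104, 85, 4354] [ 0.4907 -0.2611] [0.1299 0.1494] 0.9 z [0.0027 0.0045 0.014 ]
side pink box [246, 307, 116, 113, 7202] [ 0.2955 -0.2763] [0.1505 0.1298] 86.6 z [0.003  0.005  0.0144]
```

View pics/crop.png

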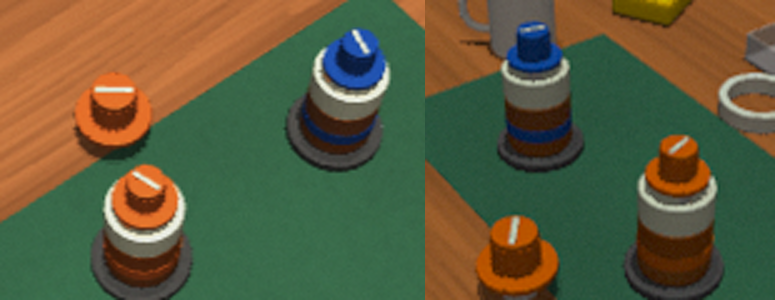

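The crop confirms the choice. The cap on the jar is the smaller one: its line is about 25 mm long, against 32 mm on the loose one at (112,105) in the crop, and its top is at 0.145 m where 0.1425 m is expected. The aluminium tray measures 0.130 x 0.150 m, as described. I move above the jar and refine with the wrist camera.

```bash
cat >> h.py <<'E'
from scipy.spatial.transform import Rotation as R
def ori(phi):  # tool down, closing line y at world angle phi (deg)
    a=np.radians(phi); y=np.array([np.cos(a),np.sin(a),0]); z=np.array([0,0,-1.]); x=np.cross(y,z)
    return R.from_matrix(np.c_[x,y,z]).as_quat()
def wrist_rays(m,uv):
    K=np.array(m["mtx"]); q=(uv-K[:2,2])/np.array([K[0,0],K[1,1]]); r=np.linalg.norm(q,axis=1)+1e-12
    return np.c_[q/r[:,None]*np.sin(r)[:,None],np.cos(r)]@np.array(m["extrinsics"])[:3,:3].T
def on_plane(m,uv,z):
    D=wrist_rays(m,np.asarray(uv,float)); o=np.array(m["extrinsics"])[:3,3]
    return (o+D*((z-o[2])/D[:,2])[:,None])[:,:2]
E
python3 - <<'E'
from h import *
p=ctrl.current_tool_pos(); print(np.round(p,4))
ctrl.move_straight([p[0],p[1],0.30])
ctrl.move_to([.478,-.0105,.25],ori(-25))
print(np.round(ctrl.current_qpos(),3),np.round(ctrl.current_tool_pos(),4),ctrl.current_time_s())
for ph in (-25,10,45):
    q=ctrl.inverse_kinematics([.478,-.0105,.125],ori(ph)); print(ph,np.round(q,2))
m=viewer.camera_model("wrist"); im,d=viewer.grab_frame("wrist")
np.savez("pics/w1.npz",p=im,d=d,K=m["mtx"],T=m["extrinsics"]); print(np.round(m["mtx"],1).tolist(),np.round(m["extrinsics"],3).tolist())
cv2.imwrite("pics/w1.png",im[:,:,::-1])
E
```

```text
[0.2714 0.5623 0.2414]
[-0.255  0.32   1.781  0.     1.04   0.18 ] [ 0.4782 -0.0099  0.2501] 2.8167
-25 [-0.26  0.53  1.9  -0.    0.71  0.18]
10 [-0.26  0.53  1.9  -0.    0.71 -0.43]
45 [-0.26  0.53  1.9  -0.    0.71 -1.04]
[[325.2, 0.0, 271.8], [0.0, 325.2, 207.1], [0.0, 0.0, 1.0]] [[0.907, -0.401, -0.128, 0.512], [-0.421, -0.864, -0.277, 0.062], [0.001, 0.306, -0.952, 0.381], [0.0, 0.0, 0.0, 1.0]]
```

View pics/w1.png

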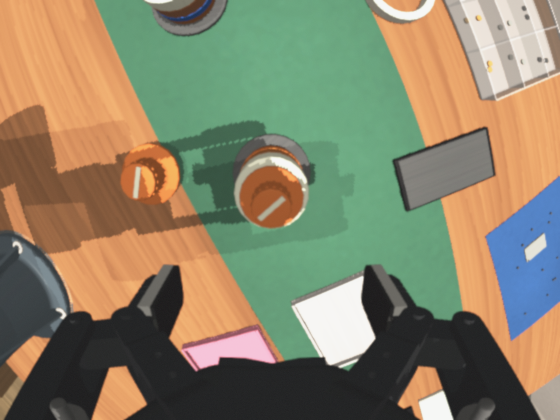

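The wrist view shows the orange cap under the gripper, with its disc around (271,197) and its white line at (271,208). I cast the disc outline and the line onto their planes.

```bash
python3 - <<'E'
from h import *
z=np.load("pics/w1.npz"); im=z["p"]; m=dict(mtx=z["K"],extrinsics=z["T"])
H,S,V=cv2.split(cv2.cvtColor(im,cv2.COLOR_RGB2HSV))
M=np.zeros(H.shape,np.uint8); M[160:235,225:320]=((H<14)&(S>170)&(V>90))[160:235,225:320]
L=np.zeros(H.shape,bool); L[185:230,250:295]=((S<130)&(V>140))[185:230,250:295]
M|=L.astype(np.uint8)
n,l,st,_=cv2.connectedComponentsWithStats(cv2.morphologyEx(M,cv2.MORPH_OPEN,np.ones((3,3)))); i=1+np.argmax(st[1:,4]); print(st[i])
c=max(cv2.findContours((l==i).astype(np.uint8),0,cv2.CHAIN_APPROX_NONE)[0],key=len)[:,0]
P=on_plane(m,c,.1145); ok=np.ones(len(P),bool)
for _ in range(5):
    ce,r=circ(P[ok]); e=np.linalg.norm(P-ce,axis=1)-r; ok=abs(e)<.0015
print("disc",ce.round(4),r.round(4),ok.sum(),len(P))
n,l,st,_=cv2.connectedComponentsWithStats(L.astype(np.uint8))
for i in range(1,n):
    if st[i,4]>15:
        v,u=np.where(l==i); Y=on_plane(m,np.c_[u,v],.1425); w,vv=np.linalg.eigh(np.cov(Y.T)); print("line",st[i],Y.mean(0).round(4),cv2.minAreaRect((Y*1e4).astype(np.float32)),np.degrees(np.arctan2(vv[1,1],vv[0,1])))
o=im[150:245,215:330].copy(); cv2.drawContours(o,[c[:,None]-np.array([215,150])],-1,(0,255,0),1)
cv2.imwrite("pics/w1c.png",cv2.resize(o[:,:,::-1],None,fx=4,fy=4,interpolation=0))
E
```

```text
[ 241  168   61   62 2848]
disc [ 0.4785 -0.0086] 0.0261 153 223
line [257 196  29  25 225] [ 0.4788 -0.0085] ((4786.53369140625, -85.07373809814453), (268.6966552734375, 52.60525131225586), 17.527891159057617) -162.51758404725499
line [250 217  45  13 236] [ 0.4744 -0.0227] ((4739.927734375, -202.79745483398438), (100.78517150878906, 347.8553466796875), 66.40916442871094) 157.1010848136874
```

View pics/w1c.png

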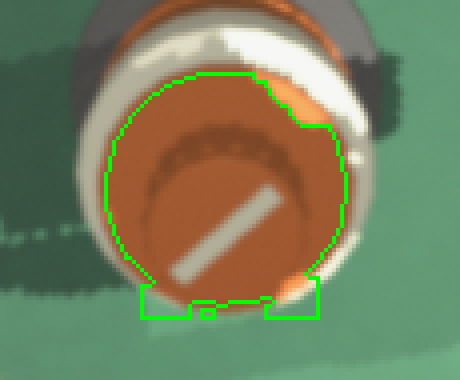

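The disc and line centres agree on (0.4786, -0.0086), and the scene and side views are within 2 mm of that. I descend and grip with the fingertips just above the disc.

```bash
python3 - <<'E'
from h import *
f=lambda s:print(s,np.round(ctrl.current_tool_pos(),4),"F",np.round(ctrl.current_force(),1),"M",np.round(ctrl.current_moment(),2),"w",round(ctrl.current_gripper_width(),3),"g",np.round(ctrl.current_gripper_force(),1),"t",round(ctrl.current_time_s(),1))
c=[.4786,-.0088]
ctrl.move_straight(c+[.16],ori(-25)); f("above")
ctrl.move_straight(c+[.129],speed=.08); f("down")
effector.clamp(60); ctrl.hold(.2); f("clamped")
E
```

```text
above [ 0.4791 -0.0087  0.1604] F [ 1.3  0.2 -0. ] M [ 0.02 -0.04  0.05] w 1.002 g 0.0 t 3.6
down [ 0.4789 -0.0088  0.1293] F [-1.   0.7  0.4] M [-0.03 -0.   -0.04] w 1.0 g 0.0 t 4.2
clamped [ 0.4788 -0.0088  0.1292] F [-0.5  0.8  2.2] M [-0.03  0.03  0.03] w 0.355 g 59.0 t 4.9
```

The grip is centred, with almost no side force. I press in small steps.

```bash
python3 - <<'E'
from h import *
f=lambda s:print(s,np.round(ctrl.current_tool_pos(),4),"F",np.round(ctrl.current_force(),1),"M",np.round(ctrl.current_moment(),2),"w",round(ctrl.current_gripper_width(),3),"g",np.round(ctrl.current_gripper_force(),1),"t",round(ctrl.current_time_s(),1))
c=[.4786,-.0088]
for dz in (3,5,6,7):
    ctrl.move_straight(c+[.129-dz/1000],ori(-25),speed=.02); ctrl.hold(.15); f(dz)
E
```

```text
3 [ 0.4788 -0.0088  0.1261] F [0.2 0.2 4.8] M [ 0.04 -0.02  0.  ] w 0.352 g 59.0 t 5.3
5 [ 0.4788 -0.0088  0.1242] F [ 0.1 -0.3  5.3] M [-0.07 -0.01 -0.02] w 0.356 g 59.1 t 5.7
6 [ 0.4788 -0.0088  0.1232] F [-0.8  0.3  6.2] M [ 0.02 -0.06 -0.  ] w 0.357 g 59.1 t 6.1
7 [ 0.4788 -0.0088  0.1223] F [-1.5 -0.3  6.1] M [-0.04  0.01 -0.04] w 0.356 g 59.2 t 6.5
```

The force follows the spring at about 6 N with 7 mm pressed. I twist anticlockwise; only joint 6 has to move.

```bash
python3 - <<'E'
from h import *
f=lambda s:print(s,np.round(ctrl.current_tool_pos(),4),"F",np.round(ctrl.current_force(),1),"M",np.round(ctrl.current_moment(),2),"w",round(ctrl.current_gripper_width(),3),"t",round(ctrl.current_time_s(),1))
q0=np.array(ctrl.inverse_kinematics([.4786,-.0088,.122],ori(-25)))
for a in (15,30,45,58,67):
    q=q0.copy(); q[5]-=np.radians(a); ctrl.move_joints(q); ctrl.hold(.1); f(a)
    if abs(ctrl.current_moment()[2])>1.5: break
m=viewer.camera_model("wrist"); im,d=viewer.grab_frame("wrist"); cv2.imwrite("pics/w2.png",im[100:400,100:460,::-1])
E
```

```text
15 [ 0.479  -0.0089  0.1223] F [-0.9  0.4  6.2] M [-0.01 -0.04  0.04] w 0.352 t 7.0
30 [ 0.4792 -0.009   0.1224] F [0.1 0.4 7. ] M [ 0.01 -0.03  0.04] w 0.355 t 7.5
45 [ 0.4791 -0.0089  0.1224] F [-0.1 -0.   6.6] M [-0.01 -0.03  0.02] w 0.355 t 7.9
58 [ 0.479  -0.0089  0.1223] F [-0.9 -1.   6.8] M [ 0.08  0.02 -0.05] w 0.352 t 8.3
67 [ 0.4789 -0.0089  0.1223] F [-1.3  0.4  6.6] M [0.09 0.03 0.04] w 0.352 t 8.7
```

View pics/w2.png

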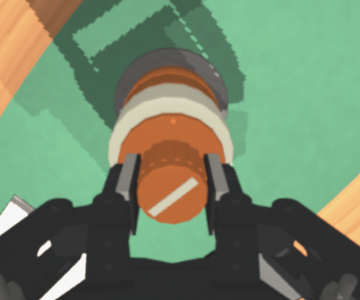

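The cap is between the pads, and its line at crop (174,197) sits at the same angle to the gripper as before, so it turned with it. I lift and check the force.

```bash
python3 - <<'E'
from h import *
f=lambda s:print(s,np.round(ctrl.current_tool_pos(),4),"F",np.round(ctrl.current_force(),1),"M",np.round(ctrl.current_moment(),2),"w",round(ctrl.current_gripper_width(),3),"t",round(ctrl.current_time_s(),1))
o=ori(42)
for z in (.130,.138,.150,.20):
    ctrl.move_straight([.4786,-.0088,z],o,speed=.05); f(z)
    if ctrl.current_force()[2]<-8: print("blocked"); break
else:
    ctrl.hold(.2)
    im,d=viewer.grab_frame("side"); cv2.imwrite("pics/s2.png",cv2.resize(im[110:250,200:380,::-1],None,fx=3,fy=3))
E
```

```text
0.13 [ 0.478  -0.0087  0.1299] F [ 0.1  0.  -0.3] M [-0.02  0.01  0.  ] w 0.357 t 9.1
0.138 [ 0.4787 -0.0088  0.1382] F [ 0.2 -1.2 -1.2] M [ 0.02 -0.01 -0.03] w 0.354 t 9.4
0.15 [ 0.4789 -0.0089  0.1505] F [-0.9 -0.5 -1. ] M [-0.03 -0.02  0.01] w 0.351 t 9.8
0.2 [ 0.4783 -0.0087  0.1997] F [ 0.3 -0.1 -1.4] M [ 0.02  0.01 -0.07] w 0.355 t 10.9
```

View pics/s2.png

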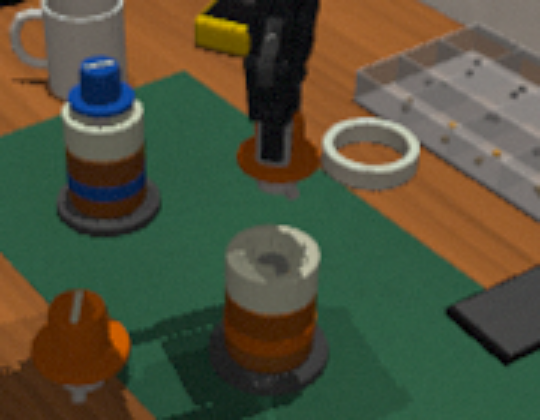

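The cap is off: it hangs in the gripper at crop (278,155), clear of the open jar. The blue cap is untouched. I carry it to the tray and lower until contact, expected near TCP z = 0.043 to 0.044.

```bash
python3 - <<'E'
from h import *
f=lambda s:print(s,np.round(ctrl.current_tool_pos(),4),"F",np.round(ctrl.current_force(),1),"w",round(ctrl.current_gripper_width(),3),"t",round(ctrl.current_time_s(),1))
c=[.4905,-.2595]; o=ori(42)
ctrl.move_straight(c+[.2],o,speed=.15)
ctrl.move_straight(c+[.055],o,speed=.1); ctrl.hold(.2); f("near"); F0=ctrl.current_force()[2]
z=.048
while z>.039:
    ctrl.move_straight(c+[z],o,speed=.02); ctrl.hold(.1); F=np.mean([ctrl.current_force()[2] for _ in range(3)]); f(round(z,4))
    if F-F0>4: break
    z-=.001
im,d=viewer.grab_frame("side"); cv2.imwrite("pics/s3.png",cv2.resize(im[200:350,300:450,::-1],None,fx=3,fy=3))
E
```

```text
near [ 0.4907 -0.2596  0.0554] F [ 0.1 -0.1 -1.5] w 0.353 t 14.8
0.048 [ 0.4905 -0.2595  0.0479] F [-0.8 -0.2 -1.8] w 0.358 t 15.4
0.047 [ 0.4905 -0.2595  0.047 ] F [-0.3  0.4 -0.3] w 0.353 t 15.8
0.046 [ 0.4905 -0.2595  0.046 ] F [-0.  -0.5 -1.4] w 0.355 t 16.1
0.045 [ 0.4905 -0.2595  0.045 ] F [ 0.   1.3 -1.3] w 0.353 t 16.5
0.044 [ 0.4905 -0.2595  0.044 ] F [ 0.6 -0.2 -1. ] w 0.353 t 16.8
0.043 [ 0.4906 -0.2596  0.0431] F [ 0.2 -0.4  0.4] w 0.353 t 17.2
0.042 [ 0.4907 -0.2597  0.0429] F [-0.9  0.8  6.8] w 0.355 t 17.5
```

View pics/s3.png

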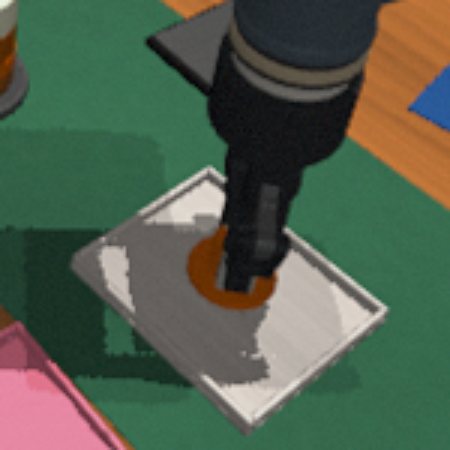

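Contact came at 0.043, as expected, with the cap at the tray's centre. I ease off, release, retreat and check.

```bash
python3 - <<'E'
from h import *
c=[.4905,-.2595]; o=ori(42)
ctrl.move_straight(c+[.0428],o,speed=.02); effector.ungrasp(); ctrl.hold(.2)
ctrl.move_straight(c+[.16],o,speed=.1); ctrl.move_straight(c+[.26],o); ctrl.hold(.3)
print(ctrl.current_time_s(),ctrl.current_force(),ctrl.current_gripper_width())
for n in ("scene","side"):
    im,d=viewer.grab_frame(n); W=cloud(n,d); H,S,V=cv2.split(cv2.cvtColor(im,cv2.COLOR_RGB2HSV))
    X=W[(H<14)&(S>180)&(V>90)&(np.linalg.norm(W[...,:2]-c,axis=-1)<.06)&(W[...,2]>.008)]
    if len(X)<10: print(n,"hidden"); continue
    zt=np.percentile(X[:,2],98); T=X[X[:,2]>zt-.004]; print(n,len(X),"ztop",zt.round(4),"centre",T.mean(0).round(4))
    if n=="side": cv2.imwrite("pics/s4.png",cv2.resize(im[100:350,190:450,::-1],None,fx=2.3,fy=2.3))
E
```

```text
21.0333 [ 0.05993136 -0.33726201 -0.32746167] 1.0015710215880351
scene 485 ztop 0.0586 centre [ 0.4912 -0.2615  0.0568]
side 266 ztop 0.0578 centre [ 0.4887 -0.266   0.0629]
```

View pics/s4.png

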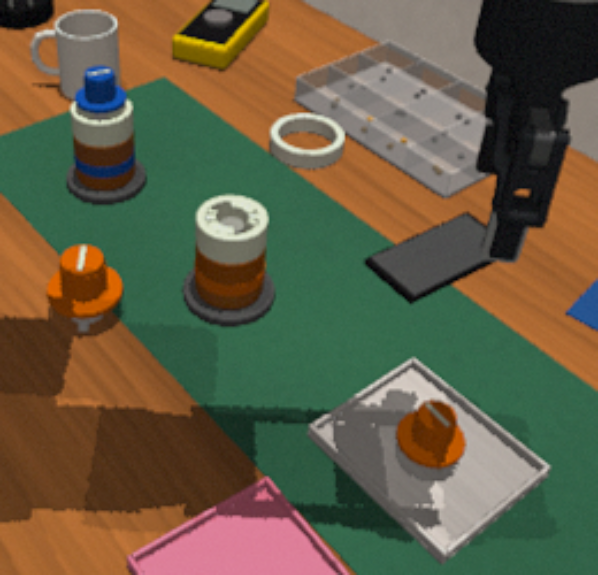

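The cap stands upright in the middle of the tray at (432,440), with its top at 0.058 m where 0.057 m is expected. The gripper is clear and the blue cap is in place. I hand in.

```bash
python3 -c "
from bench import order; print(order.sign_off())"
```

```text
the job is handed in; nothing more can be done
None
```

The orange cap was pressed, twisted 67° and lifted off, and it now stands upright in the middle of the aluminium tray; the blue cap was left alone and the job is handed in (about 21 s used; no verdict was returned).

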